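# Book a souvenir sale with the reader wand

## Task

A customer is buying a magnet, a tile and two bangles: take the reader wand out of its holder and with its tip press in the blue pad, then the yellow, then the red, without pressing the white one. Then, with the wand's tip and never with the gripper, draw just two of the four orange bangles wholly onto the customer mat, flat, leaving the other two where they lie. Hang the wand back in its holder, and do not shift or upset the souvenirs standing about.

Things in the scene. Friction and masses are not known exactly. Their poses are not given: they have to be found in the camera images.
- wand: Reader wand, upright, 155 mm long, about 90 g. Origin: centre of the flat end of its orange tip (lowest point); z up its axis. Orange tip 10 mm diameter to z = 12; steel shaft 12 mm diameter to z = 85; grey collar 32 mm diameter, z = 85 to 90; black square handle 22 x 22 mm (faces along x and y) up to z = 155, green band near the top. Hangs by its collar; grip the handle from above.
- wand_collar (a point): Point on the wand's axis at the underside of the collar, 85 mm above the tip.
- holder: Fixed grey block, 70 x 70 x 95 mm high, with an upright square hole 19 mm wide right through its middle; origin at the centre of its underside. It and the mat may change sides (left, right) between starts.
- holder_hole0 (a point): Centre of the mouth of the holder's hole, at its top, 95 mm above the counter. The wand is home when its collar rests here; its tip then hangs 10 mm above the counter.
- mat: Black customer mat with a grey border, a film 180 x 180 mm flush with the counter (no step); origin at its centre, x and y along its edges.
- bangle1: One of four alike orange bangles (rigid rings) lying flat: 60 mm outer, 46 mm inner diameter, 12 mm high, about 35 g; origin at the ring's centre, underside. Slides freely on counter and mat.
- bangle2: One of four alike orange bangles (rigid rings) lying flat: 60 mm outer, 46 mm inner diameter, 12 mm high, about 35 g; origin at the ring's centre, underside. Slides freely on counter and mat.
- bangle3: One of four alike orange bangles (rigid rings) lying flat: 60 mm outer, 46 mm inner diameter, 12 mm high, about 35 g; origin at the ring's centre, underside. Slides freely on counter and mat.
- bangle4: One of four alike orange bangles (rigid rings) lying flat: 60 mm outer, 46 mm inner diameter, 12 mm high, about 35 g; origin at the ring's centre, underside. Slides freely on counter and mat.
- pad_blue_top (a point): Centre of the top face of the blue pad, a round sprung button 26 mm across facing up (moves with it), on a fixed dark wooden stand 64 (x) x 56 (y) x 45 mm, pad 8 mm to +x of the stand's middle; stands change places. A white card 52 mm wide stands on the stand's robot-side edge, 32 mm from the pad's centre, 39 mm above the stand's top.
- pad_blue (a joint): Travel of the blue pad: 0 = up, 0.006 m = fully in; its spring gives about 5 N when fully in. It counts as pressed beyond 0.003 m.
- pad_yellow_top (a point): Centre of the top face of the yellow pad, a round sprung button 26 mm across facing up (moves with it), on a fixed dark wooden stand 64 (x) x 56 (y) x 35 mm, pad 8 mm to +x of the stand's middle; stands change places. A white card 52 mm wide stands on the stand's robot-side edge, 32 mm from the pad's centre, 39 mm above the stand's top.
- pad_yellow (a joint): Travel of the yellow pad: 0 = up, 0.006 m = fully in; its spring gives about 5 N when fully in. It counts as pressed beyond 0.003 m.
- pad_red_top (a point): Centre of the top face of the red pad, a round sprung button 26 mm across facing up (moves with it), on a fixed dark wooden stand 64 (x) x 56 (y) x 50 mm, pad 8 mm to +x of the stand's middle; stands change places. A white card 52 mm wide stands on the stand's robot-side edge, 32 mm from the pad's centre, 39 mm above the stand's top.
- pad_red (a joint): Travel of the red pad: 0 = up, 0.006 m = fully in; its spring gives about 5 N when fully in. It counts as pressed beyond 0.003 m.
- pad_white_top (a point): Centre of the top face of the white pad, a round sprung button 26 mm across facing up (moves with it), on a fixed dark wooden stand 64 (x) x 56 (y) x 40 mm, pad 8 mm to +x of the stand's middle; stands change places. A white card 52 mm wide stands on the stand's robot-side edge, 32 mm from the pad's centre, 39 mm above the stand's top. Not to be pressed.
- pad_white (a joint): Travel of the white pad: 0 = up, 0.006 m = fully in; its spring gives about 5 N when fully in. It counts as pressed beyond 0.003 m.
- globe: Bystander, loose: glass snow globe on a dark wooden foot, 50 mm across, 59 mm tall; origin at the centre of its underside.
- cup: Bystander, loose: small blue ceramic cup, 50 mm across, 58 mm tall; origin at the centre of its underside.
- bell: Bystander, loose: small brass hand bell with a dark stem, 28 mm across, 49 mm tall; origin at the centre of its underside.
- doll: Bystander, loose: red painted wooden doll with a white face, 44 mm across, 66 mm tall; origin at the centre of its underside.
- tower: Bystander, loose: terracotta toy tower, 36 x 36 mm, 66 mm tall; origin at the centre of its underside.
- magnets: Bystander, loose: stack of five coloured magnets, 42 x 30 mm, 40 mm tall; origin at the centre of its underside.
Mind the look-alikes: they are no part of the job. Leave any grey or purple look-alike of the bangle3 alone.

How it is judged (in metres and radians):
On the way, in this order (a step that is already met when the one before it is completed fails the run):
1. the wand's tip presses the blue pad in (value of joint pad_blue above 0.003 m and distance between wand and pad_blue_top below 0.012 m), for 0.1 s.
2. the wand's tip presses the yellow pad in (value of joint pad_yellow above 0.003 m and distance between wand and pad_yellow_top below 0.012 m), for 0.1 s.
3. the wand's tip presses the red pad in (value of joint pad_red above 0.003 m and distance between wand and pad_red_top below 0.012 m), for 0.1 s.
4. just two bangles lie flat and wholly on the mat, the other two have stayed put (((x of bangle1 in the frame of mat between -0.066 and 0.066 m and y of bangle1 in the frame of mat between -0.066 and 0.066 m and height (world z) of each of bangle1, bangle2 below 0.006 m and angle between each of bangle1, bangle2's own z axis and vertical below 0.1 rad and x of bangle2 in the frame of mat between -0.066 and 0.066 m and y of bangle2 in the frame of mat between -0.066 and 0.066 m and distance of each of bangle3, bangle4 from where it was at the start of the episode below 0.03 m) or (x of bangle1 in the frame of mat between -0.066 and 0.066 m and y of bangle1 in the frame of mat between -0.066 and 0.066 m and height (world z) of each of bangle1, bangle3 below 0.006 m and angle between each of bangle1, bangle3's own z axis and vertical below 0.1 rad and distance of each of bangle2, bangle4 from where it was at the start of the episode below 0.03 m and x of bangle3 in the frame of mat between -0.066 and 0.066 m and y of bangle3 in the frame of mat between -0.066 and 0.066 m) or (distance of each of bangle1, bangle4 from where it was at the start of the episode below 0.03 m and x of bangle2 in the frame of mat between -0.066 and 0.066 m and y of bangle2 in the frame of mat between -0.066 and 0.066 m and height (world z) of each of bangle2, bangle3 below 0.006 m and angle between each of bangle2, bangle3's own z axis and vertical below 0.1 rad and x of bangle3 in the frame of mat between -0.066 and 0.066 m and y of bangle3 in the frame of mat between -0.066 and 0.066 m) or (x of bangle1 in the frame of mat between -0.066 and 0.066 m and y of bangle1 in the frame of mat between -0.066 and 0.066 m and height (world z) of each of bangle1, bangle4 below 0.006 m and angle between each of bangle1, bangle4's own z axis and vertical below 0.1 rad and distance of each of bangle2, bangle3 from where it was at the start of the episode below 0.03 m and x of bangle4 in the frame of mat between -0.066 and 0.066 m and y of bangle4 in the frame of mat between -0.066 and 0.066 m) or (distance of each of bangle1, bangle3 from where it was at the start of the episode below 0.03 m and x of bangle2 in the frame of mat between -0.066 and 0.066 m and y of bangle2 in the frame of mat between -0.066 and 0.066 m and height (world z) of each of bangle2, bangle4 below 0.006 m and angle between each of bangle2, bangle4's own z axis and vertical below 0.1 rad and x of bangle4 in the frame of mat between -0.066 and 0.066 m and y of bangle4 in the frame of mat between -0.066 and 0.066 m) or (distance of each of bangle1, bangle2 from where it was at the start of the episode below 0.03 m and x of bangle3 in the frame of mat between -0.066 and 0.066 m and y of bangle3 in the frame of mat between -0.066 and 0.066 m and height (world z) of each of bangle3, bangle4 below 0.006 m and angle between each of bangle3, bangle4's own z axis and vertical below 0.1 rad and x of bangle4 in the frame of mat between -0.066 and 0.066 m and y of bangle4 in the frame of mat between -0.066 and 0.066 m))), for 0.2 s.
At the end, for the whole second after the job is handed in: Two bangles lie flat, centres within 66 mm of the mat's middle along each of its edges; the other two are within 30 mm of their starts; all at rest. The wand hangs upright in its holder, collar within 6 mm of the hole's mouth, released and at rest (((x of bangle1 in the frame of mat between -0.066 and 0.066 m and y of bangle1 in the frame of mat between -0.066 and 0.066 m and height (world z) of each of bangle1, bangle2 below 0.006 m and angle between each of bangle1, bangle2's own z axis and vertical below 0.1 rad and x of bangle2 in the frame of mat between -0.066 and 0.066 m and y of bangle2 in the frame of mat between -0.066 and 0.066 m and distance of each of bangle3, bangle4 from where it was at the start of the episode below 0.03 m) or (x of bangle1 in the frame of mat between -0.066 and 0.066 m and y of bangle1 in the frame of mat between -0.066 and 0.066 m and height (world z) of each of bangle1, bangle3 below 0.006 m and angle between each of bangle1, bangle3's own z axis and vertical below 0.1 rad and distance of each of bangle2, bangle4 from where it was at the start of the episode below 0.03 m and x of bangle3 in the frame of mat between -0.066 and 0.066 m and y of bangle3 in the frame of mat between -0.066 and 0.066 m) or (distance of each of bangle1, bangle4 from where it was at the start of the episode below 0.03 m and x of bangle2 in the frame of mat between -0.066 and 0.066 m and y of bangle2 in the frame of mat between -0.066 and 0.066 m and height (world z) of each of bangle2, bangle3 below 0.006 m and angle between each of bangle2, bangle3's own z axis and vertical below 0.1 rad and x of bangle3 in the frame of mat between -0.066 and 0.066 m and y of bangle3 in the frame of mat between -0.066 and 0.066 m) or (x of bangle1 in the frame of mat between -0.066 and 0.066 m and y of bangle1 in the frame of mat between -0.066 and 0.066 m and height (world z) of each of bangle1, bangle4 below 0.006 m and angle between each of bangle1, bangle4's own z axis and vertical below 0.1 rad and distance of each of bangle2, bangle3 from where it was at the start of the episode below 0.03 m and x of bangle4 in the frame of mat between -0.066 and 0.066 m and y of bangle4 in the frame of mat between -0.066 and 0.066 m) or (distance of each of bangle1, bangle3 from where it was at the start of the episode below 0.03 m and x of bangle2 in the frame of mat between -0.066 and 0.066 m and y of bangle2 in the frame of mat between -0.066 and 0.066 m and height (world z) of each of bangle2, bangle4 below 0.006 m and angle between each of bangle2, bangle4's own z axis and vertical below 0.1 rad and x of bangle4 in the frame of mat between -0.066 and 0.066 m and y of bangle4 in the frame of mat between -0.066 and 0.066 m) or (distance of each of bangle1, bangle2 from where it was at the start of the episode below 0.03 m and x of bangle3 in the frame of mat between -0.066 and 0.066 m and y of bangle3 in the frame of mat between -0.066 and 0.066 m and height (world z) of each of bangle3, bangle4 below 0.006 m and angle between each of bangle3, bangle4's own z axis and vertical below 0.1 rad and x of bangle4 in the frame of mat between -0.066 and 0.066 m and y of bangle4 in the frame of mat between -0.066 and 0.066 m)) and distance between wand_collar and holder_hole0 below 0.006 m and angle between wand's own z axis and vertical below 0.06 rad and linear speed of each of wand, bangle1, bangle2, bangle3, bangle4 below 0.02 m/s); the robot touches nothing.
It fails at once if the white pad is pressed in (value of joint pad_white above 0.003 m).
It fails at once if the gripper's fingers touch a bangle (contact force between the fingers and bangle1 above 0.5 N or contact force between the fingers and bangle2 above 0.5 N or contact force between the fingers and bangle3 above 0.5 N or contact force between the fingers and bangle4 above 0.5 N).
It fails at once if a souvenir is shifted by more than 30 mm or tipped over (distance of any of globe, cup, bell, doll, tower, magnets from where it was at the start of the episode above 0.03 m or angle between any of globe, cup, bell, doll, tower, magnets's own z axis and vertical above 0.5 rad).
It also fails if it takes over 72 s, if anything falls off the work surface, if the arm or the gripper's body presses on something with over 40 N, if the wrist force passes 120 N, or if a joint passes its speed limit or range.

## Robot

A 6-joint arm with a two-finger parallel gripper is mounted at the origin on the work surface. World frame = base frame: x ahead of the robot, y to its left, z up, the work surface at z = 0. Lengths are in m, angles in degrees, forces in N, time in s.
With the tool pointing down it reaches from about 0.425 to 1.125 m from the base axis. Payload 14.9 kg.
Tool frame: the origin (TCP) lies on the centre line of the jaws, within the pads' length; the fingertips stand 22 mm ahead of it and the grasp point (between the pads) lies 3 mm ahead of it; z points along the fingers, y is the line along which they close (so a half turn about z gives the same grasp; the last joint's range is limited). The gripper opens to 91 mm and grips with 3 to 60 N. Pads are 32 mm wide; open, the fingers measure 118 mm over their backs; the gripper's body (76 mm by 178 mm) begins 60 mm behind the grasp point.
Start: joints at [-77.825, 21.709, 99.362, -0, 58.929, -1.908], TCP at [0.17, -0.679, 0.236] pointing down, gripper open.
Joint ranges: [-158.91, 158.91], [-42.39, 125.64], [0.06, 152.35], [-60.88, 240.88], [17.5, 164.5], [-176.32, 176.32]. Speed limits (degrees/s): [108.29, 108.29, 136.94, 180, 180, 180].

## Interface

Orientations are given as a 3x3 rotation matrix whose columns are the frame's x, y, z axes.
In Python, from rig import env gives the robot as it stands.
- The arm moves only by the shell command python3 -m creep 'ROWS' [FORCE]. ROWS is text: rows parted by semicolons, each of 7 numbers parted by spaces: the shift along the tool's x, y, z as a fraction of full scale, then the turn, a rotation vector about the tool's x, y, z as a fraction of full scale, then the opening, from -1 (shut) to 1 (fully open). A call has 1 to 10 rows; each row shifts and turns the commanded pose from where the row before left it, along the tool's axes as they then stand; what a row does not reach is not made up. Full scale, the value 1, is 0.025 m for a shift and 6 degrees for a turn. A row lasts 1/12 s, in which the tool goes at most 41.7 mm and 7.16 degrees, less where a joint would pass 70% of its speed; a pose out of reach is approached as far as the arm can. A call with a number of a shift or a turn outside -1 to 1 is refused whole. A call with a gripper value outside its range is refused whole. The fingers move at their own pace and stop on an object; FORCE is the grip in N (left out, the last holds). Time passes only in rows, so rows that do not move let the fingers close. It gives the time, the measured TCP pose, the force, the opening and the grip force at its end, in the units of the state.
- env.observe(): the state, without advancing time (a new reading comes with each control period).
- env.grab_frame(name): name is "scene" or "top"; returns a dict with "pixels" (400x640x3 uint8, blue, green, red), "K" (3x3 intrinsics, pixels), "origin" and "orientation" of the camera in the world. Camera axes: x right, y down, z forward; pixel columns grow to the right and rows downward; lengths in m; the calibration is good to about 2 mm. A picture is of the moment at which its call begins. There is no depth.
- env.sign_off(): hands the job in; it is judged then, once.
The state is a dict: "time": time; "qpos": joint angles; "qd": joint speeds; "effort": joint torques, N m; "position": TCP position; "tcp_rot": TCP orientation; "contact_force": force on the tool from outside, world axes, zero at the start; "wrist_torque": the same for the moment, N m; "opening": finger opening in m; "gripper_force": force on a finger pad.
Only numpy, scipy, OpenCV 4.12 (cv2) and the standard library are available. Lean on these libraries where they do the work, as an engineer would, in place of code of your own. Each camera call takes 0.05 s, during which the arm holds its last target. There are 200 camera calls.

## Working session

There is one attempt and no reset: what is moved stays moved. The work goes in short steps, Python scripts to look and compute and a shell command to move; the robot and the scene stay as the last step left them, time stands still between calls to the robot, and variables do not carry over. Pictures are saved under pics/ and viewed, at most 10 in all, crops included, and the job is handed in when it is done.

```bash
mkdir -p pics; ls; python3 - <<'E'
from rig import env
import cv2,numpy as np
for n in("scene","top"):
    f=env.grab_frame(n);cv2.imwrite(f"pics/{n}0.png",f["pixels"]);np.savez(f"pics/{n}0.npz",**f)
    print(n,np.round(f["K"],1).tolist(),np.round(f["origin"],3),np.round(f["orientation"],3).tolist())
o=env.observe();print(o["time"],o["position"],np.round(o["tcp_rot"],3).tolist(),o["opening"])
E
```

```text
pics
scene [[423.2, 0.0, 321.7], [0.0, 423.2, 202.5], [0.0, 0.0, 1.0]] [0.957 0.312 0.78 ] [[-0.57, 0.664, -0.484], [0.821, 0.457, -0.342], [-0.006, -0.592, -0.806]]
top [[409.9, 0.0, 320.6], [0.0, 409.9, 197.2], [0.0, 0.0, 1.0]] [0.47  0.007 1.091] [[0.009, -0.998, 0.064], [-1.0, -0.011, -0.02], [0.02, -0.064, -0.998]]
0.1 [ 0.17024754 -0.67864571  0.23536967] [[0.97, 0.243, -0.0], [0.243, -0.97, 0.001], [-0.0, -0.001, -1.0]] 0.09155945334366904
```

View pics/scene0.png

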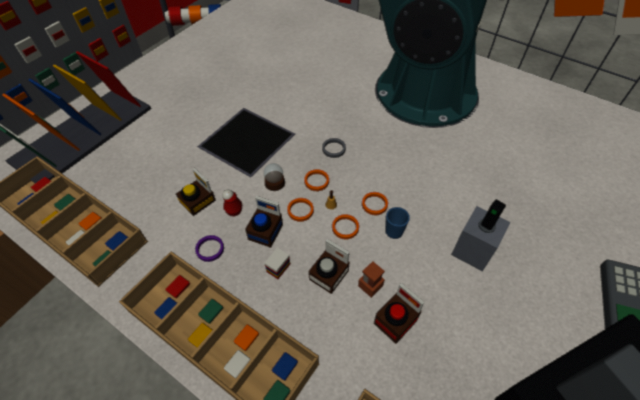

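View pics/top0.png

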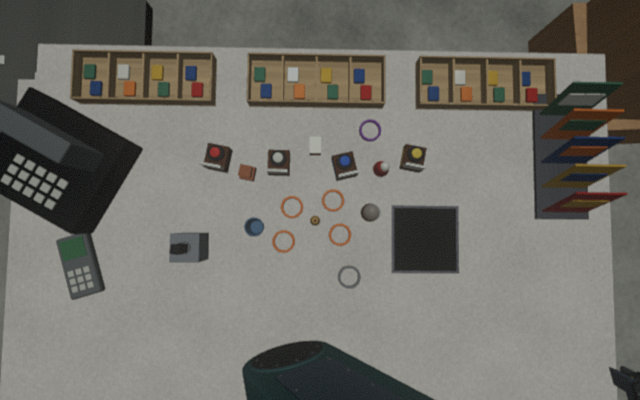

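The scene and top views show:
- **Pads (top / scene):** blue (345,160) / (262,220), yellow (415,153) / (193,190), red (214,153) / (397,312), white (278,157) / (327,266).
- **Orange bangles (top):** (291,207), (333,200), (284,241), (340,234). The grey ring (349,277) and purple ring (370,130) are look-alikes and are left alone.
- **Others (top):** mat (425,239), holder with wand (188,247), globe (370,212), bell (315,220), cup (254,227).

```bash
cat > h.py <<'E'
import numpy as np,cv2
from rig import env
def load(n): return dict(np.load(f"pics/{n}.npz"))
def snap(n,tag):
    f=env.grab_frame(n);np.savez(f"pics/{n}{tag}.npz",**f);return f
def ray(f,p):
    d=f["orientation"]@np.linalg.inv(f["K"])@np.array([p[0],p[1],1.]);return f["origin"],d/np.linalg.norm(d)
def plane(f,p,z):
    o,d=ray(f,p);return o+d*(z-o[2])/d[2]
def tri(f1,p1,f2,p2):
    o1,d1=ray(f1,p1);o2,d2=ray(f2,p2)
    t=np.linalg.lstsq(np.c_[d1,-d2],o2-o1,rcond=None)[0]
    a,b=o1+t[0]*d1,o2+t[1]*d2;return (a+b)/2,np.linalg.norm(a-b)
def proj(f,P):
    q=f["K"]@f["orientation"].T@(np.asarray(P)-f["origin"]);return q[:2]/q[2]
def blobs(f,lo,hi,c=None,r=None,amin=6):
    hsv=cv2.cvtColor(f["pixels"],cv2.COLOR_BGR2HSV);m=cv2.inRange(hsv,np.array(lo),np.array(hi))
    if c is not None:
        w=np.zeros_like(m);cv2.circle(w,tuple(map(int,c)),r,255,-1);m&=w
    n,_,s,ce=cv2.connectedComponentsWithStats(m)
    return [(np.round(ce[i],1),int(s[i,4]),s[i,:4].tolist()) for i in range(1,n) if s[i,4]>=amin]
E
python3 - <<'E'
from h import *
S,T=load("scene0"),load("top0")
g={"blue":((100,120,70),(130,255,255),(262,220),(345,160)),"yellow":((18,120,90),(35,255,255),(193,190),(415,153)),"red":((0,150,100),(8,255,255),(397,312),(214,153))}
g["white"]=((0,0,115),(179,70,255),(327,266),(278,157))
for k,(lo,hi,s,t) in g.items():
    a=max(blobs(S,lo,hi,s,9),key=lambda b:b[1],default=None);b=max(blobs(T,lo,hi,t,8),key=lambda b:b[1],default=None);print(k,a,b)
    if a and b: print("  ",*[np.round(x,4) for x in tri(S,a[0],T,b[0])])
for n,f in(("S",S),("T",T)):
    for b in blobs(f,(5,120,90),(17,255,255),amin=50): print(n,"orange",b,np.round(plane(f,b[0],.006),4))
    for b in blobs(f,(35,90,40),(85,255,255),(493,212) if n=="S" else (180,247),25,3): print(n,"green",b)
# mat
for n,f,c in(("S",S,(246,140)),("T",T,(425,239))):
    gr=cv2.cvtColor(f["pixels"],cv2.COLOR_BGR2GRAY);m=np.zeros_like(gr);cv2.circle(m,c,52,255,-1)
    m&=((gr<110)*255).astype(np.uint8)
    ct=max(cv2.findContours(m,0,2)[0],key=cv2.contourArea);q=cv2.boxPoints(cv2.minAreaRect(ct)) if n=="T" else cv2.approxPolyDP(ct,8,True)[:,0]
    P=np.array([plane(f,p,0) for p in q]);print(n,"mat",np.round(P[:,:2],3).tolist(),P.mean(0))
# souvenirs approx (top px, mid height)
for k,p,z in(("globe",(370,212),.04),("bell",(315,220),.04),("cup",(254,227),.058),("doll",(381,168),.05),("tower",(247,172),.06),("magnets",(315,145),.04),("greyring",(349,277),.006)): print(k,np.round(plane(T,p,z)[:2],3))
a=cv2.resize(S["pixels"][180:280,440:520],None,fx=5,fy=5,interpolation=2)
b=cv2.resize(T["pixels"][215:275,160:220],None,fx=6,fy=6,interpolation=2);im=np.zeros((500,780,3),np.uint8);im[:,:400]=a;im[:360,410:770]=b
cv2.imwrite("pics/c1.png",im)
E
```

```text
blue (array([259.9, 218.7]), 110, [254, 214, 13, 11]) (array([344.4, 160.4]), 81, [340, 156, 10, 10])
   [ 0.6309 -0.0736  0.061 ] 0.0012
yellow (array([188.7, 188.7]), 81, [184, 184, 11, 11]) (array([416.4, 152.7]), 84, [412, 148, 10, 10])
   [ 0.6543 -0.2591  0.0515] 0.0001
red (array([397. , 310.9]), 139, [391, 305, 13, 13]) (array([214.3, 151.6]), 69, [210, 147, 10, 10])
   [0.648  0.2538 0.067 ] 0.0009
white (array([326.2, 264.2]), 90, [321, 259, 11, 11]) (array([277.4, 156.8]), 73, [273, 152, 10, 10])
   [0.6385 0.0965 0.0574] 0.001
S orange (array([578.6,   7.3]), 743, [555, 0, 50, 16]) [-0.683   0.2344  0.006 ]
S orange (array([631.2,   8.6]), 291, [622, 0, 18, 18]) [-0.7741  0.3834  0.006 ]
S orange (array([194.3,  12. ]), 177, [188, 5, 13, 15]) [ 0.0771 -0.8328  0.006 ]
S orange (array([ 18.4, 104.3]), 110, [3, 94, 31, 22]) [ 0.6902 -0.8964  0.006 ]
S orange (array([316.2, 179.5]), 241, [304, 169, 25, 22]) [ 0.4443 -0.0657  0.006 ]
S orange (array([ 23.3, 195. ]), 301, [2, 177, 56, 38]) [ 0.8658 -0.5973  0.006 ]
S orange (array([374.5, 202.9]), 270, [362, 192, 26, 23]) [0.4
[... 1892 characters left out ...]
ay([332.6, 200. ]), 96, [322, 190, 22, 21]) [ 0.5329 -0.0467  0.006 ]
T orange (array([291.4, 206.3]), 101, [281, 196, 22, 22]) [0.515  0.0623 0.006 ]
T orange (array([339.7, 233.8]), 101, [329, 224, 22, 22]) [ 0.4437 -0.0661  0.006 ]
T orange (array([282.6, 241.1]), 99, [273, 231, 21, 21]) [0.4233 0.0841 0.006 ]
S mat [[0.349, -0.382], [0.522, -0.382], [0.52, -0.204], [0.345, -0.206]] [ 4.33990193e-01 -2.93692355e-01  2.77555756e-17]
T mat [[0.344, -0.206], [0.522, -0.206], [0.523, -0.384], [0.345, -0.381]] [ 0.43355366 -0.29418536  0.        ]
globe [ 0.501 -0.141]
bell [ 0.479 -0.   ]
cup [0.46  0.152]
doll [ 0.614 -0.168]
tower [0.598 0.173]
magnets [0.673 0.002]
greyring [ 0.331 -0.091]
```

View pics/c1.png

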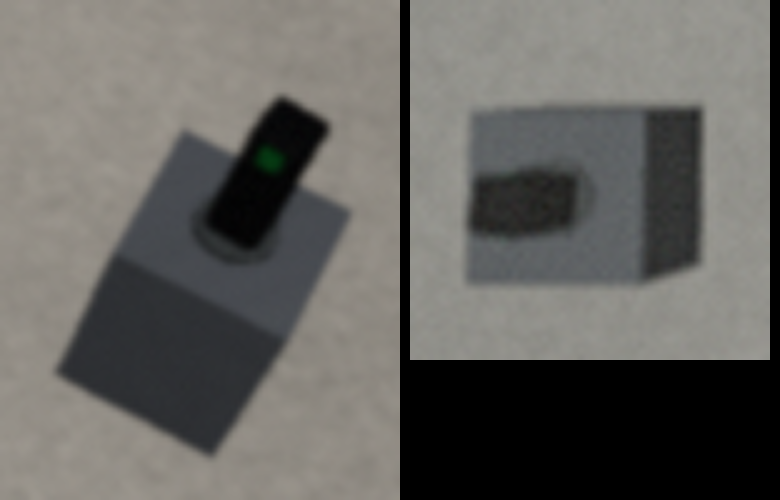

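Every pad, bangle and mat reading agrees between the two views. The crop shows the holder square to the world, with the handle upright in it and its faces parallel to the block. Next I measure the holder and wand.

```bash
python3 - <<'E'
from h import *
S,T=load("scene0"),load("top0")
sc=np.array([(183,130),(350,212),(283,337),(120,256)])/5+[439.6,179.6]
tc=np.array([(470-410,108),(645-410,106),(645-410,283),(468-410,285)])/6.+[159.6,214.6]
# scene corner order matched to top by projecting
P=[]
for t in tc:
    w=plane(T,t,.095);s=min(sc,key=lambda s:np.linalg.norm(s-proj(S,w)));p,e=tri(S,s,T,t);P.append(p);print(np.round(p,4),round(e,4))
P=np.array(P);print("holder mouth",P.mean(0),"sides",[np.linalg.norm(P[i]-P[i-1]) for i in range(4)])
d=P[1]-P[0];print("yaw",np.degrees(np.arctan2(d[0],-d[1])))
c=P.mean(0)[:2]
for z in(.1,.165):print(z,"pred px S",(proj(S,[*c,z])-[439.6,179.6])*5,"T",(proj(T,[*c,z])-[159.6,214.6])*6+[410,0])
E
```

```text
[0.4455 0.3482 0.0948] 0.0021
[0.4459 0.2816 0.0921] 0.0027
[0.3756 0.2788 0.0923] 0.0011
[0.3746 0.3486 0.0912] 0.0009
holder mouth [0.41041682 0.31431758 0.09260784] sides [np.float64(0.07099379862128236), np.float64(0.06665954614096661), np.float64(0.07035348341863663), np.float64(0.06976769566577777)]
yaw 0.37063403875710976
0.1 pred px S [239.16987418 221.23122443] T [551.06856952 196.57513265]
0.165 pred px S [295.25203356 121.33503272] T [496.09093686 206.70491475]
```

The four corners give a 70 mm square at about 93 mm height, matching the 70 x 70 x 95 mm block. The mouth is at (0.410, 0.314), inside reach. Now I square the tool and travel to above the wand, bowing outward around the base.

```bash
python3 -m creep '0 0 0 0 0 0.78 1;0 0 0 0 0 0.78 1;0 0 0 0 0 0.78 1;0.7 -0.9 0 0 0 0 1;0.7 -0.9 0 0 0 0 1;0.7 -0.9 0 0 0 0 1;0.7 -0.9 0 0 0 0 1;0.7 -0.9 0 0 0 0 1;0.7 -0.9 0 0 0 0 1;0.7 -0.9 0 0 0 0 1'
```

```text
time: 0.93
position: [0.2932, -0.52, 0.2357]
tcp_rot: [[1.0, 0.001, -0.0], [0.001, -1.0, 0.0], [-0.0, -0.0, -1.0]]
contact_force: [1.3, 0.1, 0.4]
opening: 0.0912
gripper_force: 0.0
```

```bash
python3 -m creep '0.7 -0.9 0 0 0 0 1;0.7 -0.9 0 0 0 0 1;0.7 -0.9 0 0 0 0 1;0.7 -0.9 0 0 0 0 1;0.7 -0.9 0 0 0 0 1;0.7 -0.9 0 0 0 0 1;0.7 -0.9 0 0 0 0 1;0.7 -0.9 0 0 0 0 1;0.7 -0.9 0 0 0 0 1;0.7 -0.9 0 0 0 0 1' >/dev/null && python3 -m creep '0.7 -0.9 0 0 0 0 1;0.7 -0.9 0 0 0 0 1;0.7 -0.9 0 0 0 0 1;0 -1 0 0 0 0 1;0 -1 0 0 0 0 1;0 -1 0 0 0 0 1;0 -1 0 0 0 0 1;0 -1 0 0 0 0 1;0 -1 0 0 0 0 1;0 -1 0 0 0 0 1' | head -2 && python3 -m creep '0 -1 0 0 0 0 1;0 -1 0 0 0 0 1;0 -1 0 0 0 0 1;0 -1 0 0 0 0 1;0 -1 0 0 0 0 1;0 -1 0 0 0 0 1;-0.44 -0.87 0 0 0 0 1;-0.44 -0.87 0 0 0 0 1;-0.44 -0.87 0 0 0 0 1;-0.44 -0.87 0 0 0 0 1' | head -2 && python3 -m creep '-0.44 -0.87 0 0 0 0 1;-0.44 -0.87 0 0 0 0 1;-0.44 -0.87 0 0 0 0 1;-0.44 -0.87 0 0 0 0 1;-0.44 -0.87 0 0 0 0 1;-0.44 -0.87 0 0 0 0 1;0 0 0 0 0 0 1;0 0 0 0 0 0 1'
```

```text
time: 2.6
position: [0.5195, -0.0525, 0.2358]
time: 3.43
position: [0.4748, 0.1842, 0.2357]
time: 4.1
position: [0.409, 0.3143, 0.2357]
tcp_rot: [[1.0, 0.003, -0.0], [0.003, -1.0, -0.0], [-0.0, 0.0, -1.0]]
contact_force: [0.3, 0.3, 0.5]
opening: 0.0908
gripper_force: 0.0
```

```bash
python3 -m creep '0.06 0 0.76 0 0 0 1;0 0 0.76 0 0 0 1;0 0 0.76 0 0 0 1;0 0 0.77 0 0 0 1;0 0 0.77 0 0 0 1;0 0 0 0 0 0 1;0 0 0 0 0 0 -1;0 0 0 0 0 0 -1;0 0 0 0 0 0 -1;0 0 0 0 0 0 -1' 30 && python3 -m creep '0 0 0 0 0 0 -1;0 0 0 0 0 0 -1;0 0 0 0 0 0 -1;0 0 0 0 0 0 -1;0 0 0 0 0 0 -1;0 0 0 0 0 0 -1'
```

```text
time: 4.93
position: [0.4117, 0.3139, 0.1416]
tcp_rot: [[1.0, 0.001, 0.001], [0.001, -1.0, 0.001], [0.001, -0.001, -1.0]]
contact_force: [0.3, 0.4, -0.5]
opening: 0.0675
gripper_force: 0.0
time: 5.43
position: [0.4111, 0.3137, 0.1404]
tcp_rot: [[1.0, 0.001, -0.0], [0.001, -1.0, -0.0], [-0.0, 0.0, -1.0]]
contact_force: [-0.3, -0.5, 0.4]
opening: 0.0273
gripper_force: 0.0
```

```bash
python3 -m creep '0 0 0 0 0 0 -1;0 0 0 0 0 0 -1;0 0 0 0 0 0 -1;0 0 0 0 0 0 -1' && python3 -m creep '0 0 -0.3 0 0 0 -1;0 0 -0.7 0 0 0 -1;0 0 -0.9 0 0 0 -1;0 0 -0.9 0 0 0 -1;0 0 -0.9 0 0 0 -1;0 0 -0.5 0 0 0 -1;0 0 -0.2 0 0 0 -1;0 0 0 0 0 0 -1'; python3 - <<'E'
from h import *
im=np.zeros((480,780,3),np.uint8)
for i,n in enumerate(("scene","top")):
    f=snap(n,"1");o=env.observe();p=o["position"]
    c=proj(f,p-[0,0,.07]).astype(int);w=f["pixels"][max(c[1]-40,0):c[1]+40,max(c[0]-32,0):c[0]+32]
    w=cv2.resize(w,None,fx=6,fy=6,interpolation=2);im[:w.shape[0],i*390:i*390+w.shape[1]]=w
    print(n,c,[max(c[0]-32,0),max(c[1]-40,0)])
    for z in(.130,.118): 
        q=proj(f,p-[0,0,z]);print(np.round(q,1))
    print(blobs(f,(3,100,70),(20,255,255),q,12,3))
cv2.imwrite("pics/c2.png",im)
E
```

```text
time: 5.77
position: [0.4111, 0.3137, 0.1404]
tcp_rot: [[1.0, 0.001, -0.0], [0.001, -1.0, -0.0], [-0.0, 0.0, -1.0]]
contact_force: [0.2, -0.3, -0.3]
opening: 0.0226
gripper_force: 30.0
time: 6.43
position: [0.4114, 0.3139, 0.2513]
tcp_rot: [[1.0, 0.001, 0.001], [0.001, -1.0, 0.001], [0.001, -0.001, -1.0]]
contact_force: [-0.5, 0.3, -2.1]
opening: 0.0225
gripper_force: 30.0
scene [501 198] [np.int64(469), np.int64(158)]
[490.3 217.9]
[492.3 214.3]
[(array([491.2, 218.5]), 19, [489, 217, 6, 4])]
top [172 249] [np.int64(140), np.int64(209)]
[180.9 247.7]
[179.2 248. ]
[]
```

View pics/c2.png

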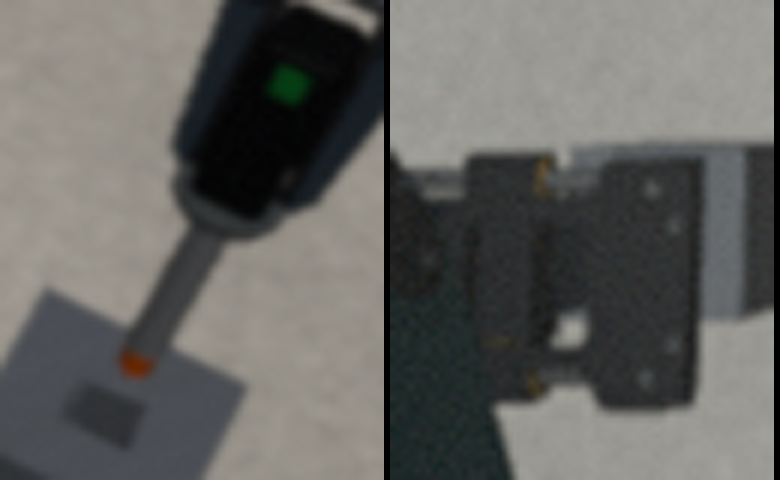

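The crop shows the wand held upright between the jaws, with the orange tip at scene (491,218), clear above the holder. The empty hole is at scene (486,227), which agrees with the measured mouth. On to the blue pad.

```bash
python3 -m creep '0.55 0.97 0 0 0 0 -1;0.55 0.97 0 0 0 0 -1;0.55 0.97 0 0 0 0 -1;0.55 0.97 0 0 0 0 -1;0.55 0.97 0 0 0 0 -1;0.55 0.97 0 0 0 0 -1;0.55 0.97 0 0 0 0 -1;0.55 0.97 0 0 0 0 -1;0.55 0.97 0 0 0 0 -1;0.55 0.97 0 0 0 0 -1' | head -2 && python3 -m creep '0.55 0.97 0 0 0 0 -1;0.55 0.97 0 0 0 0 -1;0.55 0.97 0 0 0 0 -1;0.55 0.97 0 0 0 0 -1;0.55 0.97 0 0 0 0 -1;0.55 0.97 0 0 0 0 -1;0 0 0 0 0 0 -1;0 0 0 0 0 0 -1'; python3 - <<'E'
from h import *
f=snap("scene","2");p=env.observe()["position"];q=proj(f,p-[0,0,.124]);print(q,blobs(f,(3,100,70),(20,255,255),q,14,3))
f=snap("top","2");q=proj(f,p-[0,0,.124]);print(q,blobs(f,(3,100,70),(20,255,255),q,14,3))
E
```

```text
time: 7.37
position: [0.5486, 0.0699, 0.2488]
time: 8.03
position: [0.631, -0.075, 0.2485]
tcp_rot: [[1.0, -0.001, -0.003], [-0.001, -1.0, 0.0], [-0.003, -0.0, -1.0]]
contact_force: [-0.4, 0.1, -0.5]
opening: 0.0224
gripper_force: 30.0
[255.99848217 199.96427271] [(array([256., 202.]), 9, [255, 201, 3, 3])]
[346.93474158 156.25748144] []
```

```bash
python3 -m creep '0 0 0.6 0 0 0 -1;0 0 0.7 0 0 0 -1;0 0 0.5 0 0 0 -1;0 0 0.2 0 0 0 -1;0 0 0 0 0 0 -1;0 0 0 0 0 0 -1' && for i in 1 2; do python3 -m creep '0 0 0.12 0 0 0 -1;0 0 0 0 0 0 -1;0 0 0 0 0 0 -1' | grep -E 'pos|contact'; done
```

```text
time: 8.63
position: [0.6314, -0.0738, 0.2006]
tcp_rot: [[1.0, 0.001, -0.0], [0.001, -1.0, 0.0], [-0.0, -0.0, -1.0]]
contact_force: [-0.0, 0.1, -0.9]
opening: 0.0223
gripper_force: 30.0
position: [0.6315, -0.0741, 0.1979]
contact_force: [0.8, 0.1, -0.0]
position: [0.6317, -0.0742, 0.1947]
contact_force: [0.1, 0.1, 1.9]
```

```bash
python3 -m creep '0 0 0.06 0 0 0 -1;0 0 0 0 0 0 -1;0 0 0 0 0 0 -1' | grep -E 'pos|contact';  python3 -m creep '0 0 0.06 0 0 0 -1;0 0 0 0 0 0 -1;0 0 0 0 0 0 -1' | grep -E 'pos|contact'; python3 -m creep '0 0 0 0 0 0 -1;0 0 0 0 0 0 -1'  | grep -E 'pos|contact'
```

```text
position: [0.6316, -0.0742, 0.1931]
contact_force: [1.3, 0.1, 2.3]
position: [0.6315, -0.0742, 0.1915]
contact_force: [0.7, 0.2, 3.5]
position: [0.6315, -0.0742, 0.1916]
contact_force: [1.6, -0.6, 3.9]
```

```bash
python3 -m creep '0 0 0.05 0 0 0 -1;0 0 0 0 0 0 -1;0 0 0 0 0 0 -1' | grep -E 'pos|contact';python3 -m creep '0 0 0 0 0 0 -1;0 0 0 0 0 0 -1'  | grep -E 'pos|contact'; python3 - <<'E'
from h import *
T0=load("top0");f=snap("scene","3");S=load("scene0")
for n,g in(("before",S),("now",f)): print(n,max(blobs(g,(100,120,70),(130,255,255),(260,219),9),key=lambda b:b[1]))
E
```

```text
position: [0.632, -0.0742, 0.1911]
contact_force: [0.3, -0.3, 13.4]
position: [0.632, -0.0743, 0.1912]
contact_force: [0.5, 1.5, 11.8]
before (array([259.9, 218.7]), 110, [254, 214, 13, 11])
now (array([260.7, 221. ]), 76, [255, 216, 12, 10])
```

Blue is bottomed: the force jumps to 12 N at TCP z 0.191 and the blob sinks 2 px. The yellow stop should therefore be at about 0.181 and red at about 0.196.

```bash
python3 -m creep '0 0 -0.5 0 0 0 -1;0 0 -0.9 0 0 0 -1;0 0 -0.9 0 0 0 -1;0.11 0.92 0 0 0 0 -1;0.11 0.92 0 0 0 0 -1;0.11 0.92 0 0 0 0 -1;0.11 0.92 0 0 0 0 -1;0.11 0.92 0 0 0 0 -1;0.11 0.92 0 0 0 0 -1;0.11 0.92 0 0 0 0 -1' >/dev/null; python3 -m creep '0.11 0.92 0 0 0 0 -1;0 0 0.6 0 0 0 -1;0 0 0.7 0 0 0 -1;0 0 0.6 0 0 0 -1;0 0 0.4 0 0 0 -1;0 0 0.2 0 0 0 -1;0 0 0 0 0 0 -1;0 0 0 0 0 0 -1'
```

```text
time: 11.77
position: [0.6535, -0.2578, 0.1855]
tcp_rot: [[1.0, 0.001, -0.0], [0.001, -1.0, 0.0], [-0.0, -0.0, -1.0]]
contact_force: [-1.9, 1.2, 1.8]
opening: 0.022
gripper_force: 30.0
```

```bash
python3 -m creep '0 0 0.12 0 0 0 -1;0 0 0 0 0 0 -1;0 0 0 0 0 0 -1;0 0 0 0 0 0 -1' | grep -E 'pos|contact'; python3 -m creep '0 0 0.04 0 0 0 -1;0 0 0 0 0 0 -1;0 0 0 0 0 0 -1' | grep -E 'pos|contact'
```

```text
position: [0.6539, -0.2582, 0.1828]
contact_force: [-0.4, 1.2, 2.3]
position: [0.6538, -0.2582, 0.1814]
contact_force: [-0.0, 0.2, 3.7]
```

```bash
python3 -m creep '0 0 0.04 0 0 0 -1;0 0 0 0 0 0 -1;0 0 0 0 0 0 -1;0 0 0 0 0 0 -1' | grep -E 'pos|contact'; python3 -m creep '0 0 0.03 0 0 0 -1;0 0 0 0 0 0 -1;0 0 0 0 0 0 -1' | grep -E 'pos|contact'; python3 - <<'E'
from h import *
f=snap("scene","4");S=load("scene0")
for n,g in(("before",S),("now",f)): print(n,max(blobs(g,(18,120,90),(35,255,255),(189,189),9),key=lambda b:b[1]))
E
```

```text
position: [0.654, -0.2582, 0.1812]
contact_force: [-0.7, 3.2, 11.2]
position: [0.6542, -0.2583, 0.1811]
contact_force: [-2.6, 3.1, 17.9]
before (array([188.3, 188.8]), 89, [183, 184, 12, 11])
now (array([189. , 190.9]), 63, [184, 186, 11, 9])
```

```bash
python3 -m creep '0 0 -0.7 0 0 0 -1;0 0 -1 0 0 0 -1;0 0 -1 0 0 0 -1;0 -0.97 0 0 0 0 -1;0 -0.97 0 0 0 0 -1;0 -0.97 0 0 0 0 -1;0 -0.97 0 0 0 0 -1;0 -0.97 0 0 0 0 -1;0 -0.97 0 0 0 0 -1;0 -0.97 0 0 0 0 -1' | head -2; python3 -m creep '0 -0.97 0 0 0 0 -1;0 -0.97 0 0 0 0 -1;0 -0.97 0 0 0 0 -1;0 -0.97 0 0 0 0 -1;0 -0.97 0 0 0 0 -1;0 -0.97 0 0 0 0 -1;0 -0.97 0 0 0 0 -1;0 -0.97 0 0 0 0 -1;0 -0.97 0 0 0 0 -1;0 -0.97 0 0 0 0 -1' | head -2;  python3 -m creep '-0.12 -0.97 0 0 0 0 -1;-0.12 -0.97 0 0 0 0 -1;0 -0.97 0 0 0 0 -1;0 -0.97 0 0 0 0 -1;0 0 0 0 0 0 -1;0 0 0 0 0 0 -1'
```

```text
time: 13.82
position: [0.6529, -0.0873, 0.2465]
time: 14.65
position: [0.6528, 0.1551, 0.2464]
time: 15.15
position: [0.6467, 0.2519, 0.2463]
tcp_rot: [[1.0, 0.002, -0.001], [0.002, -1.0, -0.0], [-0.001, 0.0, -1.0]]
contact_force: [-0.0, 0.3, -0.6]
opening: 0.0218
gripper_force: 30.0
```

```bash
python3 -m creep '0.05 -0.07 0.6 0 0 0 -1;0 0 0.6 0 0 0 -1;0 0 0.4 0 0 0 -1;0 0 0.2 0 0 0 -1;0 0 0 0 0 0 -1;0 0 0 0 0 0 -1' | grep -E 'pos|contact'; python3 -m creep '0 0 0.1 0 0 0 -1;0 0 0.05 0 0 0 -1;0 0 0 0 0 0 -1;0 0 0 0 0 0 -1' | grep -E 'pos|contact'; python3 -m creep '0 0 0.04 0 0 0 -1;0 0 0 0 0 0 -1;0 0 0 0 0 0 -1' | grep -E 'pos|contact'
```

```text
position: [0.6483, 0.2524, 0.2015]
contact_force: [-0.2, -1.4, 0.9]
position: [0.6486, 0.2529, 0.1987]
contact_force: [0.3, -1.7, 2.6]
position: [0.6486, 0.2529, 0.1974]
contact_force: [1.0, -0.9, 3.0]
```

```bash
python3 - <<'E'
from h import *
f=snap("scene","5");S=load("scene0")
for n,g in(("before",S),("now",f)): print(n,max(blobs(g,(0,150,100),(8,255,255),(397,312),9),key=lambda b:b[1]))
E
```

```text
before (array([397. , 310.9]), 139, [391, 305, 13, 13])
now (array([396.1, 313.1]), 109, [390, 306, 14, 13])
```

```bash
python3 -m creep '0 0 0.05 0 0 0 -1;0 0 0 0 0 0 -1;0 0 0 0 0 0 -1' | grep -E 'pos|contact'; python3 -m creep '0 0 0.03 0 0 0 -1;0 0 0 0 0 0 -1;0 0 0 0 0 0 -1' | grep -E 'time|pos|contact'
```

```text
position: [0.6487, 0.2529, 0.1963]
contact_force: [-0.3, -3.4, 6.6]
time: 16.78
position: [0.6488, 0.253, 0.1962]
contact_force: [-2.2, -2.6, 11.6]
```

Red is bottomed as well. Now to bangle A at (0.444, -0.066), one of the two orange rings nearest the mat. Tip goes in at the ring's centre, then feels for the counter.

```bash
python3 -m creep '0 0 -0.5 0 0 0 -1;0 0 -0.8 0 0 0 -1;0 0 -0.8 0 0 0 -1;-0.63 0.98 0 0 0 0 -1;-0.63 0.98 0 0 0 0 -1;-0.63 0.98 0 0 0 0 -1;-0.63 0.98 0 0 0 0 -1;-0.63 0.98 0 0 0 0 -1;-0.63 0.98 0 0 0 0 -1;-0.63 0.98 0 0 0 0 -1' | head -2; python3 -m creep '-0.63 0.98 0 0 0 0 -1;-0.63 0.98 0 0 0 0 -1;-0.63 0.98 0 0 0 0 -1;-0.63 0.98 0 0 0 0 -1;-0.63 0.98 0 0 0 0 -1;-0.63 0.98 0 0 0 0 -1;0 0 0 0 0 0 -1;0 0 0 0 0 0 -1;0 0 0 0 0 0 -1' | grep -E 'time|pos|contact'
```

```text
time: 17.62
position: [0.5371, 0.0805, 0.2478]
time: 18.37
position: [0.4442, -0.0656, 0.248]
contact_force: [0.1, -0.3, -1.2]
```

```bash
python3 - <<'E'
from h import *
f=snap("scene","6");p=env.observe()["position"]
for b in blobs(f,(5,120,90),(17,255,255),(340,200),60,30): print(b[0],b[1],np.round(plane(f,b[0],.006),4))
q=proj(f,p-[0,0,.13]);print(q,blobs(f,(3,100,70),(20,255,255),q,8,3))
E
python3 -m creep '0 0 0.7 0 0 0 -1;0 0 0.9 0 0 0 -1;0 0 0.9 0 0 0 -1;0 0 0.7 0 0 0 -1;0 0 0.4 0 0 0 -1;0 0 0.2 0 0 0 -1;0 0 0 0 0 0 -1;0 0 0 0 0 0 -1' | grep -E 'time|pos|contact'
```

```text
[316.3 179.6] 246 [ 0.4444 -0.0653  0.006 ]
[374.4 202.8] 272 [0.4254 0.0825 0.006 ]
[300.2 209. ] 273 [ 0.5347 -0.0459  0.006 ]
[345.1 226.2] 284 [0.5162 0.0622 0.006 ]
[315.50247741 146.50121221] [(array([315.8, 146.3]), 12, [314, 145, 4, 4])]
time: 19.08
position: [0.4444, -0.0656, 0.1532]
contact_force: [0.3, -0.0, -1.1]
```

```bash
python3 -m creep '0 0 0.3 0 0 0 -1;0 0 0 0 0 0 -1;0 0 0 0 0 0 -1' | grep -E 'pos|contact'; python3 -m creep '0 0 0.12 0 0 0 -1;0 0 0 0 0 0 -1;0 0 0 0 0 0 -1' | grep -E 'pos|contact'; python3 -m creep '0 0 0.12 0 0 0 -1;0 0 0 0 0 0 -1;0 0 0 0 0 0 -1' | grep -E 'pos|contact'
```

```text
position: [0.4439, -0.0658, 0.1453]
contact_force: [0.3, 1.6, -1.4]
position: [0.4438, -0.0658, 0.1422]
contact_force: [-1.2, 0.8, -0.7]
position: [0.4437, -0.0658, 0.139]
contact_force: [-0.3, -0.2, 0.0]
```

```bash
python3 -m creep '0 0 0.08 0 0 0 -1;0 0 0 0 0 0 -1;0 0 0 0 0 0 -1' | grep -E 'pos|contact'; python3 -m creep '0 0 0.06 0 0 0 -1;0 0 0 0 0 0 -1;0 0 0 0 0 0 -1' | grep -E 'pos|contact'
```

```text
position: [0.4438, -0.0658, 0.1371]
contact_force: [0.2, -0.9, -2.0]
position: [0.4438, -0.0658, 0.1356]
contact_force: [-0.8, 0.4, -0.4]
```

```bash
python3 - <<'E'
from h import *
f=snap("scene","7");p=env.observe()["position"]
print([b for b in blobs(f,(5,120,90),(17,255,255),(316,180),22,5)],proj(f,p-[0,0,.135]))
cv2.imwrite("pics/c3.png",cv2.resize(f["pixels"][130:230,250:390],None,fx=5,fy=5,interpolation=2))
E
```

```text
[(array([316.2, 180.6]), 222, [304, 170, 25, 21]), (array([317. , 179.5]), 6, [316, 179, 3, 2]), (array([306.8, 199.3]), 9, [304, 198, 7, 4])] [316.31305118 180.78044975]
```

View pics/c3.png

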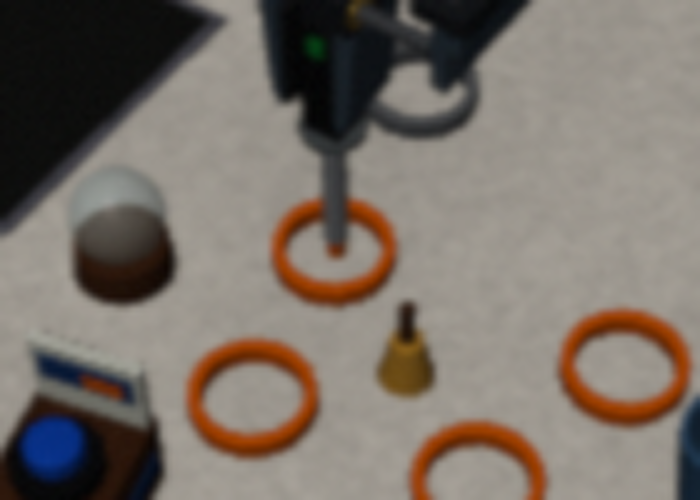

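The crop shows the tip in the middle of bangle A, near the counter. There's no counter contact yet, so the tip is about 5 mm up and below the ring's 12 mm rim. The globe is left-up of it and the bell below right. I lower 2 mm more and drag along a lane at x = 0.424.

```bash
python3 -m creep '0 0 0.06 0 0 0 -1;-0.16 0.3 0 0 0 0 -1;-0.16 0.36 0 0 0 0 -1;-0.16 0.36 0 0 0 0 -1;-0.16 0.36 0 0 0 0 -1;-0.16 0.36 0 0 0 0 -1;0 0.3 0 0 0 0 -1;0 0.2 0 0 0 0 -1;0 0 0 0 0 0 -1' | grep -E 'pos|contact'; python3 - <<'E'
from h import *
f=snap("scene","8")
for b in blobs(f,(5,120,90),(17,255,255),(320,195),70,30): print(b[0],b[1],np.round(plane(f,b[0],.006),4))
E
```

```text
position: [0.4241, -0.1229, 0.1343]
contact_force: [-0.7, -0.1, -0.9]
[306.8 169.1] 216 [ 0.4307 -0.103   0.006 ]
[374.5 202.9] 271 [0.4255 0.0828 0.006 ]
[300.1 208.9] 274 [ 0.5346 -0.0462  0.006 ]
[345.1 226.2] 284 [0.5162 0.0622 0.006 ]
```

```bash
python3 -m creep '0 0.3 0 0 0 0 -1;0 0.4 0 0 0 0 -1;0 0.4 0 0 0 0 -1;0 0.4 0 0 0 0 -1;0 0.4 0 0 0 0 -1;0 0.4 0 0 0 0 -1;0 0.4 0 0 0 0 -1;0 0.4 0 0 0 0 -1;0 0.4 0 0 0 0 -1;0 0.4 0 0 0 0 -1' | grep -E 'pos'; python3 -m creep '0 0.4 0 0 0 0 -1;0 0.4 0 0 0 0 -1;0 0.4 0 0 0 0 -1;-0.1 0.4 0 0 0 0 -1;-0.1 0.4 0 0 0 0 -1;-0.1 0.4 0 0 0 0 -1;-0.1 0.4 0 0 0 0 -1;-0.1 0.4 0 0 0 0 -1;-0.1 0.4 0 0 0 0 -1;-0.1 0.4 0 0 0 0 -1' | grep pos;  python3 -m creep '-0.1 0.4 0 0 0 0 -1;-0.1 0.4 0 0 0 0 -1;0 0.4 0 0 0 0 -1;0 0.3 0 0 0 0 -1;0 0.2 0 0 0 0 -1;0 0.1 0 0 0 0 -1;0 0 0 0 0 0 -1;0 0 0 0 0 0 -1' | grep -E 'time|pos|contact'; python3 - <<'E'
from h import *
for n in("scene","top"):
    f=snap(n,"9");c=proj(f,[.41,-.33,.006]);print(n,[(b[0],b[1],np.round(plane(f,b[0],.006),4)) for b in blobs(f,(3,100,60),(19,255,255),c,35,20)])
E
```

```text
position: [0.4239, -0.2204, 0.1342]
position: [0.4062, -0.3203, 0.1342]
time: 23.52
position: [0.4016, -0.3641, 0.1341]
contact_force: [-0.5, -0.3, -1.0]
scene [(array([238.6, 123.2]), 231, array([ 0.4034, -0.3451,  0.006 ]))]
top [(array([438.6, 250.8]), 126, array([ 0.4012, -0.3283,  0.006 ]))]
```

Bangle A sits at about (0.403, -0.345), inside the mat limits. Lift straight up and go to bangle B at (0.535, -0.046).

```bash
python3 -m creep '0 0 -0.4 0 0 0 -1;0 0 -0.8 0 0 0 -1;0 0 -1 0 0 0 -1;0 0 -1 0 0 0 -1;0 0 -0.8 0 0 0 -1;0.41 -0.98 0 0 0 0 -1;0.41 -0.98 0 0 0 0 -1;0.41 -0.98 0 0 0 0 -1;0.41 -0.98 0 0 0 0 -1;0.41 -0.98 0 0 0 0 -1' >/dev/null; python3 -m creep '0.41 -0.98 0 0 0 0 -1;0.41 -0.98 0 0 0 0 -1;0.41 -0.98 0 0 0 0 -1;0.41 -0.98 0 0 0 0 -1;0.41 -0.98 0 0 0 0 -1;0.41 -0.98 0 0 0 0 -1;0.41 -0.98 0 0 0 0 -1;0.41 -0.98 0 0 0 0 -1;0 0 0 0 0 0 -1;0 0 0 0 0 0 -1' | grep -E 'time|pos|contact'; python3 - <<'E'
from h import *
f=snap("scene","10");p=env.observe()["position"]
for b in blobs(f,(5,120,90),(17,255,255),(290,180),100,30): print(b[0],b[1],np.round(plane(f,b[0],.006),4))
E
```

```text
time: 25.28
position: [0.5348, -0.0446, 0.2348]
contact_force: [0.2, -1.2, -0.9]
[238.3 122.9] 181 [ 0.403  -0.3465  0.006 ]
[374.4 202.8] 267 [0.4254 0.0825 0.006 ]
[300.1 208.9] 272 [ 0.5346 -0.0462  0.006 ]
[345.1 226.2] 283 [0.5162 0.0622 0.006 ]
```

```bash
python3 -m creep '0 0 0.5 0 0 0 -1;0 0 0.8 0 0 0 -1;0 0 0.9 0 0 0 -1;0 0 0.8 0 0 0 -1;0 0 0.6 0 0 0 -1;0 0 0.3 0 0 0 -1;0 0 0.12 0 0 0 -1;0 0 0 0 0 0 -1;0 0 0 0 0 0 -1' | grep -E 'pos|contact' && python3 -m creep '-0.25 0.06 0 0 0 0 -1;-0.35 0.06 0 0 0 0 -1;-0.35 0.06 0 0 0 0 -1;-0.35 0.06 0 0 0 0 -1;-0.35 0.06 0 0 0 0 -1;-0.35 0.06 0 0 0 0 -1;-0.2 0.06 0 0 0 0 -1;0 0 0 0 0 0 -1;0 0 0 0 0 0 -1' | grep -E 'time|pos|contact'; python3 - <<'E'
from h import *
f=snap("scene","11")
for b in blobs(f,(5,120,90),(17,255,255),(320,195),60,30): print(b[0],b[1],np.round(plane(f,b[0],.006),4))
E
```

```text
position: [0.5349, -0.046, 0.1342]
contact_force: [-0.4, -0.3, -0.8]
time: 26.83
position: [0.4795, -0.0564, 0.1338]
contact_force: [0.8, -0.2, -0.4]
[307.7 196.9] 234 [ 0.4975 -0.052   0.006 ]
[369.9 202.3] 176 [0.43   0.0734 0.006 ]
[345.1 226.1] 286 [0.5159 0.062  0.006 ]
```

```bash
python3 -m creep '-0.25 0.04 0 0 0 0 -1;-0.35 0.06 0 0 0 0 -1;-0.35 0.06 0 0 0 0 -1;-0.35 0.06 0 0 0 0 -1;-0.35 0.06 0 0 0 0 -1;-0.25 0.1 0 0 0 0 -1;-0.08 0.3 0 0 0 0 -1;0 0.35 0 0 0 0 -1;0 0.35 0 0 0 0 -1;0 0.35 0 0 0 0 -1' | grep pos; python3 -m creep '0 0.4 0 0 0 0 -1;0 0.4 0 0 0 0 -1;0 0.4 0 0 0 0 -1;0 0.4 0 0 0 0 -1;0 0.4 0 0 0 0 -1;0 0.4 0 0 0 0 -1;0 0.4 0 0 0 0 -1;0 0.4 0 0 0 0 -1;0 0.4 0 0 0 0 -1;0 0.4 0 0 0 0 -1' | grep -E 'time|pos|contact'; python3 - <<'E'
from h import *
f=snap("scene","12")
for b in blobs(f,(5,120,90),(17,255,255),(290,180),100,30): print(b[0],b[1],np.round(plane(f,b[0],.006),4))
E
```

```text
position: [0.4305, -0.1007, 0.1338]
time: 28.55
position: [0.4302, -0.2005, 0.1336]
contact_force: [0.4, 0.7, -1.4]
[238.3 122.8] 169 [ 0.4027 -0.3467  0.006 ]
[281.3 156. ] 195 [ 0.4318 -0.1801  0.006 ]
[374.4 202.8] 270 [0.4254 0.0825 0.006 ]
[345.1 226.2] 283 [0.5162 0.0622 0.006 ]
```

```bash
python3 -m creep '0.05 0.4 0 0 0 0 -1;0.05 0.4 0 0 0 0 -1;0.05 0.4 0 0 0 0 -1;0.05 0.4 0 0 0 0 -1;0.05 0.4 0 0 0 0 -1;0.05 0.4 0 0 0 0 -1;0.05 0.4 0 0 0 0 -1;0.03 0.3 0 0 0 0 -1;0 0.15 0 0 0 0 -1;0 0 0 0 0 0 -1' | grep pos; python3 -m creep '0 0 0 0 0 0 -1;0 0 -0.4 0 0 0 -1;0 0 -0.8 0 0 0 -1;0 0 -1 0 0 0 -1;0 0 -1 0 0 0 -1;0 0 -0.8 0 0 0 -1;0 0 -0.4 0 0 0 -1;0 0 0 0 0 0 -1' | grep -E 'time|pos|contact'; python3 - <<'E'
from h import *
f=snap("scene","13")
for b in blobs(f,(5,120,90),(17,255,255),(290,180),100,30): print(b[0],b[1],np.round(plane(f,b[0],.006),4))
E
```

```text
position: [0.4398, -0.2815, 0.1337]
time: 30.1
position: [0.4407, -0.2811, 0.2462]
contact_force: [0.5, -0.1, -0.7]
[238.2 122.7] 156 [ 0.4026 -0.3472  0.006 ]
[253.6 143.4] 171 [ 0.4376 -0.2646  0.006 ]
[374.3 202.8] 266 [0.4255 0.0823 0.006 ]
[345.2 226.2] 283 [0.516  0.0623 0.006 ]
```

Both bangles are on the mat, at (0.403, -0.347) and (0.438, -0.265), and the other two are unmoved. Carry the wand back to the holder.

```bash
python3 -m creep '0 -0.8 0 0 0 0 -1;0 -1 0 0 0 0 -1;0 -1 0 0 0 0 -1;0 -1 0 0 0 0 -1;0 -1 0 0 0 0 -1;0 -1 0 0 0 0 -1;0 -1 0 0 0 0 -1;0 -1 0 0 0 0 -1;0 -1 0 0 0 0 -1;0 -1 0 0 0 0 -1' | grep pos; python3 -m creep '0 -1 0 0 0 0 -1;0 -1 0 0 0 0 -1;0 -1 0 0 0 0 -1;0 -1 0 0 0 0 -1;0 -1 0 0 0 0 -1;0 -1 0 0 0 0 -1;-0.15 -1 0 0 0 0 -1;-0.15 -1 0 0 0 0 -1;-0.15 -1 0 0 0 0 -1;-0.15 -1 0 0 0 0 -1' | grep pos;  python3 -m creep '-0.15 -1 0 0 0 0 -1;-0.15 -1 0 0 0 0 -1;-0.15 -1 0 0 0 0 -1;-0.12 -0.8 0 0 0 0 -1;0 -0.2 0 0 0 0 -1;0 0 0 0 0 0 -1;0 0 0 0 0 0 -1;0 0 0 0 0 0 -1'
```

```text
position: [0.4385, -0.0344, 0.2422]
position: [0.4232, 0.2152, 0.2421]
time: 32.48
position: [0.4099, 0.3132, 0.243]
tcp_rot: [[1.0, 0.0, -0.001], [0.0, -1.0, -0.001], [-0.001, 0.001, -1.0]]
contact_force: [-0.2, -0.3, -1.8]
opening: 0.0218
gripper_force: 30.0
```

```bash
python3 -m creep '0.05 -0.02 0 0 0 0 -1;0 0 0 0 0 0 -1;0 0 0 0 0 0 -1' | grep pos; python3 - <<'E'
from h import *
f=snap("scene","14");p=env.observe()["position"];q=proj(f,p-[0,0,.124]);print(q,blobs(f,(3,100,70),(20,255,255),q,14,3))
cv2.imwrite("pics/c4.png",cv2.resize(f["pixels"][150:250,450:550],None,fx=5,fy=5,interpolation=2))
E
```

```text
position: [0.4116, 0.3142, 0.2437]
[490.46953858 218.4486402 ] [(array([489.9, 220.6]), 17, [488, 219, 5, 4])]
```

View pics/c4.png

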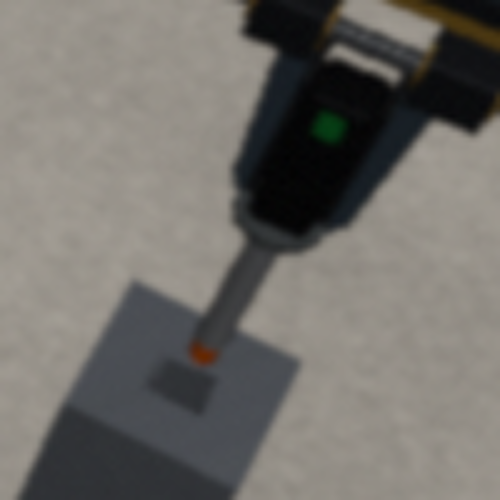

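The tip sits over the hole with the same offset as at lift-out (scene (490,221), within 1 px), so the wand has not tilted. Lowering in stages.

```bash
python3 -m creep '0 0 0.4 0 0 0 -1;0 0 0.4 0 0 0 -1;0 0 0.4 0 0 0 -1;0 0 0 0 0 0 -1;0 0 0 0 0 0 -1' | grep -E 'pos|contact'; python3 -m creep '0 0 0.4 0 0 0 -1;0 0 0.4 0 0 0 -1;0 0 0 0 0 0 -1;0 0 0 0 0 0 -1' | grep -E 'pos|contact'
```

```text
position: [0.4109, 0.3144, 0.2126]
contact_force: [-0.4, -0.8, -1.3]
position: [0.411, 0.3145, 0.1929]
contact_force: [0.2, -0.4, -1.2]
```

```bash
python3 -m creep '0 0 0.4 0 0 0 -1;0 0 0.4 0 0 0 -1;0 0 0.4 0 0 0 -1;0 0 0.4 0 0 0 -1;0 0 0.3 0 0 0 -1;0 0 0 0 0 0 -1;0 0 0 0 0 0 -1' | grep -E 'pos|contact'; python3 -m creep '0 0 0.1 0 0 0 -1;0 0 0 0 0 0 -1;0 0 0 0 0 0 -1' | grep -E 'pos|contact'
```

```text
position: [0.4111, 0.3146, 0.1456]
contact_force: [0.6, 0.1, -0.6]
position: [0.4115, 0.3148, 0.1439]
contact_force: [0.2, -0.1, -0.8]
```

```bash
python3 -m creep '0 0 0.08 0 0 0 -1;0 0 0 0 0 0 -1;0 0 0 0 0 0 -1' | grep -E 'pos|contact'; python3 -m creep '0 0 0.06 0 0 0 -1;0 0 0 0 0 0 -1;0 0 0 0 0 0 -1' | grep -E 'pos|contact'
```

```text
position: [0.4113, 0.3147, 0.1417]
contact_force: [0.2, 0.1, -0.3]
position: [0.4115, 0.3148, 0.1403]
contact_force: [-0.7, -0.9, 1.5]
```

The collar touches the mouth at TCP z 0.140, the height it was gripped at. Release and retreat straight up.

```bash
python3 -m creep '0 0 0 0 0 0 1;0 0 0 0 0 0 1;0 0 0 0 0 0 1;0 0 0 0 0 0 1;0 0 0 0 0 0 1;0 0 0 0 0 0 1;0 0 0 0 0 0 1;0 0 0 0 0 0 1;0 0 0 0 0 0 1;0 0 0 0 0 0 1' | grep -E 'opening|force'; python3 -m creep '0 0 -0.2 0 0 0 1;0 0 -0.5 0 0 0 1;0 0 -0.8 0 0 0 1;0 0 -1 0 0 0 1;0 0 -1 0 0 0 1;0 0 -0.7 0 0 0 1;0 0 -0.3 0 0 0 1;0 0 0 0 0 0 1;0 0 0 0 0 0 1' | grep -E 'pos|opening|contact|time'; python3 - <<'E'
from h import *
f=snap("scene","15");snap("top","15")
a=cv2.resize(f["pixels"][100:350,150:550],None,fx=2,fy=2,interpolation=2);cv2.imwrite("pics/c5.png",a)
for b in blobs(f,(5,120,90),(17,255,255),(290,180),100,30): print(b[0],b[1],np.round(plane(f,b[0],.006),4))
print(blobs(f,(35,90,40),(85,255,255),(493,212),25,3))
E
```

```text
contact_force: [0.0, -0.3, 0.2]
opening: 0.0856
gripper_force: 0.0
time: 36.45
position: [0.4111, 0.3146, 0.2523]
contact_force: [0.0, -0.8, -0.5]
opening: 0.0912
[238.3 122.8] 169 [ 0.4027 -0.3467  0.006 ]
[253.5 143.5] 183 [ 0.438  -0.2645  0.006 ]
[374.4 202.8] 268 [0.4254 0.0825 0.006 ]
[345.1 226.2] 285 [0.5162 0.0622 0.006 ]
[(array([495.1, 212.3]), 14, [493, 211, 5, 4])]
```

View pics/c5.png

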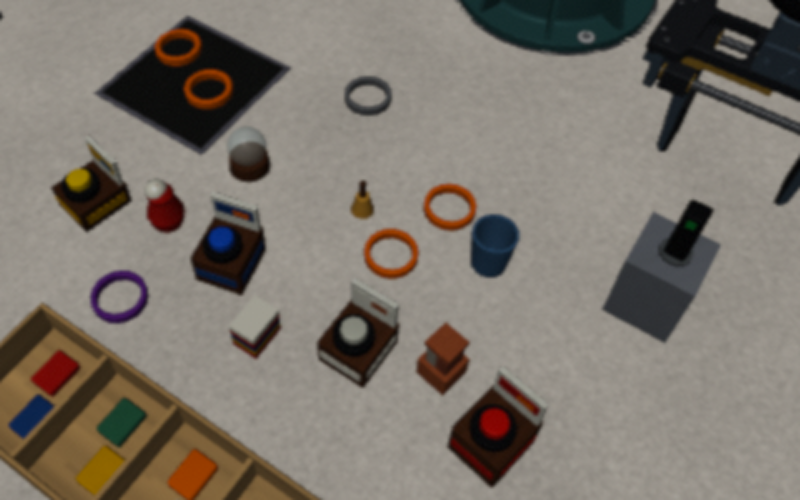

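The picture shows both bangles wholly on the mat (crop (178,47) and (208,89)) and the other two unmoved. The souvenirs are standing and the wand hangs upright in its holder (crop (688,235)) with the gripper clear. Handing in.

```bash
python3 -c "
from rig import env
print(env.sign_off())"
```

```text
the job is handed in; nothing more can be done
None
```

The job is handed in, but no verdict came back: blue, yellow and red were pressed in that order, two orange bangles lie on the mat, the wand is back in its holder and the souvenirs are still standing, after about 36 s of the 72 s allowed.

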